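Open the latched ice chest by its pop-out T-handle

TASK

Open the steel ice chest: push its round release button, feeling for the point where the T-handle springs up and never leaning hard on it, then turn the T-handle anticlockwise all the way to its stop, without heaving on the lid while it is still latched. Then raise the lid until it stands well open on its own, at 35 degrees or more, and let go, leaving the things around the chest where they are.

Things in the scene. Friction and masses are not known exactly. Their poses are not given: they have to be found in the camera images.
- chest: steel ice chest, 240 mm deep (x) x 290 mm wide (y), lid's top face at 203 mm, fixed to the worktop. Origin: centre of the underside; x from its front (robot side) to its back, y to the left, z up. On the lid's centre line (y = 0) lie the release button (x = -96 mm) and, behind it, the T-handle (x = -45 mm). The lid is hinged along the back edge.
- release_button: round steel push button, 24 mm wide, 8 mm proud of the lid. Origin: centre of its top; z out of the lid. Sprung: moves from about 5 N, frees the handle after 4 to 4.5 of its 5.5 mm, at 9 to 12 N. The lid's front rests on a soft seal and sinks too (0 to 3 mm, then hard), so the depth to press is not known beforehand; with both down the force climbs steeply. Springs back when let go.
- handle_bar (a point): centre of the bar of the T-handle: steel, 72 mm long (y), 14 mm thick (x), 14 mm high (z), on a 13 mm round stem. Stowed it lies flush in a pocket of the lid, along the chest's width, with 4 mm of room at each side; out, its underside stands 14 mm above the lid. The axes turn and tilt with the handle.
- handle_out (a joint): how far the T-handle has sprung out along its stem, m: 0 stowed, about 0.027 fully out. A soft spring (about 4 N when out, 9 N when in) holds it out; pushed right home (some 18 N) it latches again.
- handle_turn (a joint): turn of the T-handle about its stem, rad: 0 stowed (bar along the chest's width), growing anticlockwise seen from above, to a firm stop at 1.40. It turns only while out. A tongue under the lid rubs on its keeper for about the first 0.9 rad: the turn takes some 0.2 N m. It stays where it is left.
- lid_hinge (a point): middle of the lid's hinge line at the back edge, 163 mm above the worktop; the line runs along the chest's y. The handle's stem is 165 mm in front of it, the bar's centre 62.5 mm above the lid's underside when out.
- lid_front (a point): middle of the lower front edge of the lid, 240 mm in front of the hinge line.
- lid (a joint): opening angle of the lid about its hinge, rad: 0 shut, growing as the front rises, to 1.35. A friction hinge with a balancing spring holds the lid wherever it is left; once unlatched the seal lifts it by about 0.015 and some 5 N at the handle raises it. With the handle at its stop its bar points nearly front to back, so it can swivel between fingers at its two sides as the lid tilts.
- keeper: steel lip, 40 mm wide, inside the chest's front wall just below the rim, under which the latch tongue sits while latched (it carries about 5 N). Origin: centre of its underside.
- tumbler_a: heavy clear glass tumbler with ice, 73 mm wide, 100 mm high, beside the chest; origin: centre of its underside
- tongs: sprung steel ice tongs lying flat beside the chest, 168 x 28 x 8 mm; origin: centre of its underside
- can: slim drink can standing beside the chest, 53 mm wide, 135 mm high; origin: centre of its underside
- jigger: brass double measuring cup, 47 mm wide, 101 mm high, standing beside the chest; origin: centre of its underside

How it is judged:
By the outcome, as a careful person would: the job done as asked, in the order asked, and still so for the second after the job is handed in, with the robot touching nothing.
It also fails if it takes over 64 s, if anything falls off the work surface, if the arm or the gripper's body presses on something with over 40 N, if the wrist force passes 120 N, or if a joint passes its speed limit or range.

ROBOT

A 7-joint arm with a two-finger parallel gripper is mounted at the origin on a cart in front of the work surface, level with it; the furniture and walls round the work are solid. World frame = base frame: x ahead of the robot, y to its left, z up, the work surface at z = 0. Lengths are in m, angles in rad, forces in N, time in s.
With the tool pointing down it reaches from about 0.4 to 0.85 m from the base axis. Payload 6.9 kg.
Tool frame: the origin (TCP) lies at the very end of the fingers, on their centre line; the grasp point (between the pads) lies 19 mm behind it; z points along the fingers, y is the line along which they close (so a half turn about z gives the same grasp; the last joint's range is limited). The gripper opens to 85 mm and grips with 20 to 120 N. Pads are 22 mm wide; open, the fingers measure 114 mm over their backs; the gripper's body (76 mm by 85 mm) begins 54 mm behind the grasp point. The pads swing forward as they close: fully open they stand 13 mm farther back than shut.
Start: joints at [1.3, 0.507, -0.238, 1.5, 0.126, 1.149, -0.155], TCP at [0.229, -0.581, 0.231] pointing down, gripper open.
Joint ranges: [-3.08, 3.08], [-0.24, 2.05], [-1.43, 1.35], [0, 2.5], [-1.52, 4.66], [0.17, 1.96], [-2.89, 2.89]. Speed limits (rad/s): [2.39, 2.39, 3.14, 3.14, 3.14, 3.14, 3.14].

INTERFACE

Orientations are given as a unit quaternion [w, x, y, z].
In Python, from plant import observe, get_image, close_job gives the robot as it stands.
- The arm moves only by the tool send_rows, never from a script. Its argument "motion" is a list that holds one entry, the list of rows, each a list of 7 numbers: the opening, from -1 (shut) to 1 (fully open), so that 0 is half open, then the shift along the tool's x, y, z in mm, then the turn, a rotation vector about the tool's x, y, z in rad. A call has 1 to 12 rows; each row shifts and turns the commanded pose from where the row before left it, along the tool's axes as they then stand; what a row does not reach is not made up. A row lasts 1/8 s, in which the tool goes at most 62.5 mm and 10.7 degrees, less where a joint would pass 70% of its speed; a pose out of reach is approached as far as the arm can. A call is refused whole if a number of a shift passes 62.5 or a number of a turn 0.188, either way. A call with a gripper value outside its range is refused whole. The fingers move at their own pace and stop on an object; "force" is the grip in N (left out, the last holds). Time passes only in rows, so rows that do not move let the fingers close. It gives the time, the measured TCP pose, the force, the opening and the grip force at its end, in the units of the state.
- observe(): the state, without advancing time (a new reading comes with each control period).
- get_image(name): name is "scene" or "top"; returns a dict with "color" (480x640x3 uint8, red, green, blue), "K" (3x3 intrinsics, pixels), "pose" (4x4, takes a point from camera to world coordinates). Camera axes: x right, y down, z forward; pixel columns grow to the right and rows downward; lengths in m; the calibration is good to about 2 mm. A picture is of the moment at which its call begins. There is no depth.
- close_job(): hands the job in; it is judged then, once.
The state is a dict: "time_s": time; "q": joint angles; "qd": joint speeds; "effort": joint torques, N m; "ee_pos": TCP position; "orientation": TCP orientation; "contact_force": force on the tool from outside, world axes, zero at the start; "ft_torque": the same for the moment, N m; "grip_width": finger opening in m; "finger_force": force on a finger pad.
Only numpy, scipy, OpenCV 4.12 (cv2) and the standard library are available. Lean on these libraries where they do the work, as an engineer would, in place of code of your own. Each camera call takes 0.05 s, during which the arm holds its last target. There are 200 camera calls.

## Working session

There is one attempt and no reset: what is moved stays moved. The work goes in short steps, Python scripts to look and compute and a tool call to move; the robot and the scene stay as the last step left them, time stands still between calls to the robot, and variables do not carry over. Pictures are saved under pics/ and viewed, at most 10 in all, crops included, and the job is handed in when it is done.

Besides the shell and the picture viewer there is one more tool, called by a JSON object that holds its "op" and its "data", one argument or row to a line. send_rows: Moves the arm, as the interface text tells. Its arguments: {"type":"object","properties":{"motion":{"type":"array","items":{"type":"array","items":{"type":"array","items":{"type":"number"}}}},"force":{"type":"number"}},"required":["motion"]}

```bash
ls; mkdir -p pics
python3 - <<'E'
from plant import *
import cv2,numpy as np
s=observe();print({k:np.round(v,3).tolist() for k,v in s.items()})
for n in("scene","top"):
    d=get_image(n);cv2.imwrite(f"pics/{n}0.png",d["color"][:,:,::-1]);print(n,np.round(d["K"],1).tolist(),np.round(d["pose"],3).tolist())
E
```

```text
pics
{'time_s': 0.0, 'q': [1.3, 0.508, -0.237, 1.501, 0.126, 1.149, -0.155], 'qd': [-0.0, 0.001, -0.001, 0.0, 0.002, -0.001, -0.001], 'effort': [0.001, -62.059, -2.187, -24.965, 0.012, 0.012, 0.0], 'ee_pos': [0.229, -0.581, 0.23], 'orientation': [-0.001, 0.982, 0.187, -0.0], 'contact_force': [0.481, -0.228, 0.307], 'ft_torque': [0.016, -0.002, 0.022], 'finger_force': 0.0, 'grip_width': 0.085}
scene [[439.7, 0.0, 312.5], [0.0, 439.7, 242.0], [0.0, 0.0, 1.0]] [[-0.479, -0.667, 0.57, 0.064], [-0.878, 0.357, -0.32, -0.021], [0.01, -0.654, -0.757, 0.791], [0.0, 0.0, 0.0, 1.0]]
top [[504.9, 0.0, 316.1], [0.0, 504.9, 232.7], [0.0, 0.0, 1.0]] [[-0.02, -0.994, 0.107, 0.461], [-1.0, 0.019, -0.009, -0.298], [0.007, -0.107, -0.994, 1.035], [0.0, 0.0, 0.0, 1.0]]
```

View pics/scene0.png

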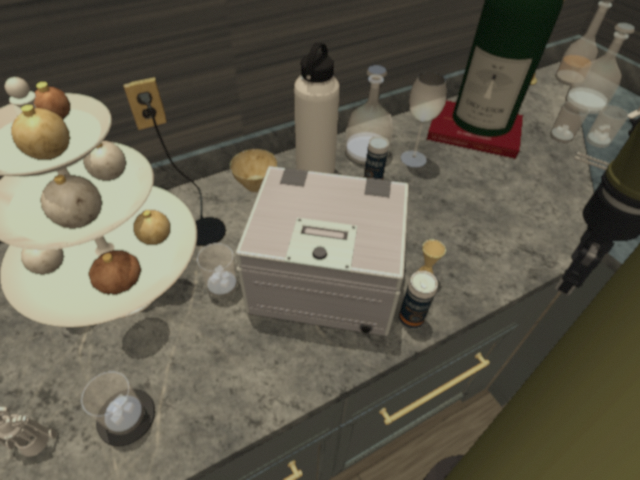

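View pics/top0.png

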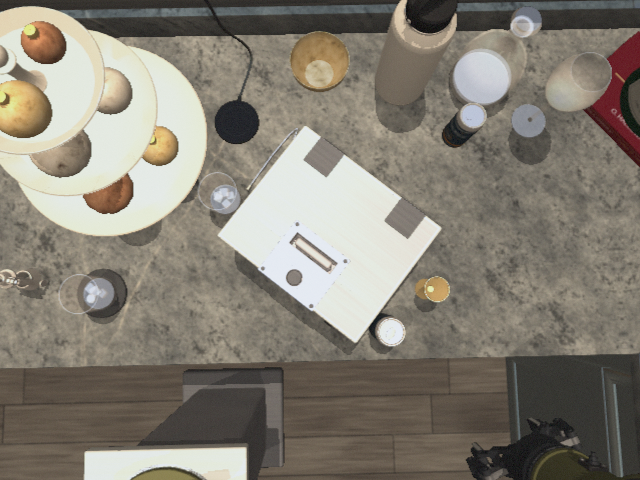

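The scene view shows the chest at about (325,245). In the top view the lid corners are near (306,127), (441,229), (357,342) and (219,236), the button is at (294,277) and the bar at (314,252).

```bash
cat > h.py <<'E'
import numpy as np,cv2
from plant import *
from scipy.spatial.transform import Rotation as R
def ray(d,px,z):
    T=d["pose"];v=T[:3,:3]@np.linalg.inv(d["K"])@[px[0],px[1],1.];o=T[:3,3]
    return (o+v*(z-o[2])/v[2])
def proj(d,p):
    T=d["pose"];c=T[:3,:3].T@(np.asarray(p)-T[:3,3]);u=d["K"]@c;return u[:2]/u[2]
def dark(d,c,r=14,frac=.55):
    g=cv2.cvtColor(d["color"],cv2.COLOR_RGB2GRAY);x,y=map(int,c)
    p=g[y-r:y+r,x-r:x+r];m=(p<frac*np.median(p)).astype('uint8')
    n,l,s,cc=cv2.connectedComponentsWithStats(m);i=1+s[1:,4].argmax();return cc[i]+[x-r,y-r],s[i]
E
python3 - <<'E'
from h import *
t=get_image("top");s=get_image("scene")
for n,d,c in(("top",t,(294,277)),("scene",s,(320,253))):
    px,st=dark(d,c);print(n,px,st,ray(d,px,.207)[:2])
C=[ray(t,c,.203)[:2] for c in((306,127),(441,229),(357,342),(219,236))];print(np.round(C,3))
for a,b in((0,1),(3,2),(3,0),(2,1)):v=C[b]-C[a];print(np.hypot(*v),np.degrees(np.arctan2(v[1],v[0])))
print(np.mean(C,0),ray(t,(314,252),.203))
for n,d in(("top",t),("scene",s)):
    cv2.imwrite(f"pics/{n}1.png",cv2.resize(d["color"][190:310,230:390] if n=="top" else d["color"][200:280,260:380],None,fx=5,fy=5,interpolation=2)[:600,:800,::-1])
E
```

```text
top [293.82524272 277.7184466 ] [  6   7  16  16 103] [ 0.47673249 -0.26739805]
scene [319.15702479 253.26446281] [  7   9  14  11 121] [ 0.47659054 -0.2655398 ]
[[ 0.731 -0.292]
 [ 0.553 -0.513]
 [ 0.371 -0.368]
 [ 0.548 -0.145]]
0.284175002806172 -128.89665000609415
0.2850610164798327 -128.3970609437704
0.23485036079923374 -38.821642216348145
0.2323676184060881 -38.605043724425585
[ 0.55064858 -0.32934243] [ 0.51843665 -0.30119354  0.203     ]
```

View pics/top1.png

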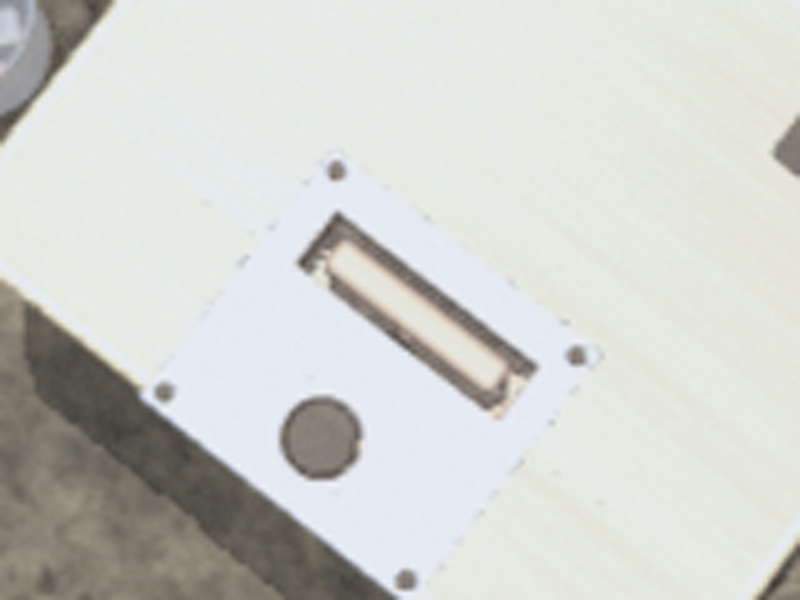

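The crop shows the round button with its centre near (320,438) and the stowed bar lying in its pocket around (418,315). Chest yaw is about -38.7°, the button is at (0.476,-0.267) and the stem at about (0.516,-0.299).

{"op": "send_rows", "data": {
  "motion": [
    [[-1,0,0,-40,0,0,0],[-1,0,0,-40,0,0,0],[-1,43,-25,0,0,0,0],[-1,43,-25,0,0,0,0],[-1,43,-25,0,0,0,0],[-1,43,-25,0,0,0,0],[-1,43,-25,0,0,0,0],[-1,43,-25,0,0,0,0],[-1,43,-25,0,0,0,0],[-1,43,-25,0,0,0,0],[-1,0,0,0,0,0,0]]
  ],
  "force": 30
}}

```text
time_s: 1.58
ee_pos: [0.4786, -0.2645, 0.3113]
orientation: [-0.001, 0.982, 0.191, 0.001]
contact_force: [0.4, -0.8, -0.6]
grip_width: 0.0003
finger_force: 0.0
```

{"op": "send_rows", "data": {
  "motion": [
    [[-1,0,0,0,0,0,-0.13],[-1,0,0,0,0,0,-0.13],[-1,0,0,0,0,0,-0.13],[-1,0,0,0,0,0,-0.13],[-1,0,0,0,0,0,0],[-1,0,0,0,0,0,0]]
  ]
}}

```text
time_s: 2.33
ee_pos: [0.4756, -0.2696, 0.3112]
orientation: [-0.0, 0.902, 0.431, -0.0]
contact_force: [-0.5, 0.5, 0.2]
grip_width: 0.0002
finger_force: 0.0
```

```bash
cat >> h.py <<'E'
def st(target=None):
    s=observe();M=R.from_quat(np.roll(s["orientation"],-1)).as_matrix()
    print(s["time_s"],"p",np.round(s["ee_pos"],4),"F",np.round(s["contact_force"],1),"M",np.round(s["ft_torque"],2),"w",s["grip_width"],"q",np.round(s["q"],2))
    print("yang",np.degrees(np.arctan2(M[1,1],M[0,1])),"z",np.round(M[:,2],3))
    if target is not None: print("tool shift mm",np.round(M.T@(np.array(target)-s["ee_pos"])*1e3,1))
E
python3 -c "
from h import *
st((.4765,-.267,.225))"
```

```text
2.325 p [ 0.4756 -0.2696  0.3112] F [-0.5  0.5  0.2] M [ 0.06 -0.03 -0.01] w 0.00019267015113003187 q [ 0.8   0.35 -0.48  1.57  0.16  1.27 -0.38]
yang -38.87972248717614 z [-0. -0. -1.]
tool shift mm [ 2.6 -0.9 86.2]
```

{"op": "send_rows", "data": {
  "motion": [
    [[-1,1.3,-0.5,31,0,0,0],[-1,1.3,-0.4,31,0,0,0],[-1,0,0,24,0,0,0],[-1,0,0,5,0,0,0],[-1,0,0,0,0,0,0]]
  ]
}}

```text
time_s: 2.95
ee_pos: [0.4771, -0.2666, 0.2207]
orientation: [0.0, 0.902, 0.433, 0.0]
contact_force: [-0.4, -0.1, 0.1]
grip_width: 0.0002
finger_force: 0.0
```

{"op": "send_rows", "data": {
  "motion": [
    [[-1,0,0,2,0,0,0],[-1,0,0,2,0,0,0],[-1,0,0,2,0,0,0],[-1,0,0,0,0,0,0]]
  ]
}}

```text
time_s: 3.45
ee_pos: [0.4768, -0.2665, 0.2142]
orientation: [-0.0, 0.901, 0.433, -0.0]
contact_force: [-0.6, 0.2, -0.1]
grip_width: -0.0002
finger_force: 0.0
```

```bash
python3 -c "
from h import *
st((.4765,-.267,.211))
d=get_image('scene');cv2.imwrite('pics/s2.png',cv2.resize(d['color'][160:320,240:440],None,fx=4,fy=3.75)[:,:,::-1][:600])"
```

```text
3.45 p [ 0.4768 -0.2665  0.2142] F [-0.6  0.2 -0.1] M [-0.01 -0.03  0.01] w -0.00018822255391012286 q [ 0.78  0.42 -0.46  1.73  0.21  1.04 -0.43]
yang -38.67924087646255 z [-0.  0. -1.]
tool shift mm [-0.6  0.1  3.2]
```

View pics/s2.png

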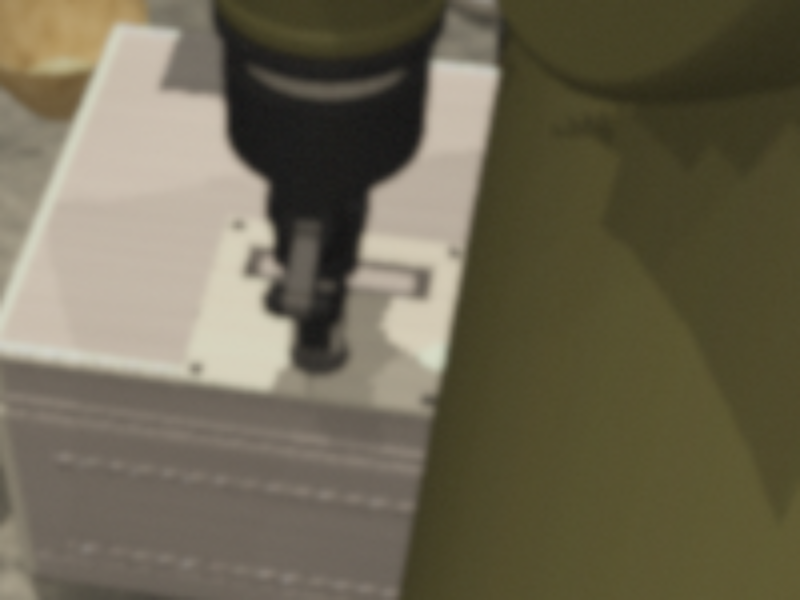

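The closed fingertips are right over the button, near (320,355) in the crop, with the bar still stowed behind them. I'll press in small steps and watch the force.

{"op": "send_rows", "data": {
  "motion": [
    [[-1,0,0,2,0,0,0],[-1,0,0,2,0,0,0],[-1,0,0,0,0,0,0]]
  ]
}}

```text
time_s: 3.88
ee_pos: [0.4769, -0.2664, 0.2111]
orientation: [0.0, 0.901, 0.433, 0.0]
contact_force: [-3.5, 1.0, 7.8]
grip_width: 0.0002
finger_force: 3.7
```

{"op": "send_rows", "data": {
  "motion": [
    [[-1,0,0,1,0,0,0],[-1,0,0,1,0,0,0],[-1,0,0,0,0,0,0]]
  ]
}}

```text
time_s: 4.25
ee_pos: [0.4769, -0.2664, 0.2094]
orientation: [0.0, 0.901, 0.433, 0.0]
contact_force: [-3.5, 1.4, 10.1]
grip_width: 0.0001
finger_force: 4.9
```

{"op": "send_rows", "data": {
  "motion": [
    [[-1,0,0,1,0,0,0],[-1,0,0,0,0,0,0]]
  ]
}}

```text
time_s: 4.5
ee_pos: [0.4768, -0.2664, 0.2085]
orientation: [0.0, 0.901, 0.433, 0.0]
contact_force: [-3.7, 1.6, 11.0]
grip_width: -0.0001
finger_force: 5.5
```

```bash
cat >> h.py <<'E'
def hchk():
    a=cv2.imread('pics/scene0.png')  # compare with start via handle's edge pattern
    d=get_image('scene')['color'].copy();g=cv2.cvtColor(d,cv2.COLOR_RGB2GRAY)
    print(g[218:242:2,332:350:2]);st()
E
python3 -c "
from h import *
hchk()"
```

```text
[[142 175 177 177 178 178 178 177 177]
 [150 174 175 175 175 175 175 175 176]
 [168 182 179 177 176 174 173 174 175]
 [192 199 198 196 194 191 188 185 182]
 [199 203 203 203 203 203 203 202 201]
 [192 195 198 200 200 202 202 203 204]
 [142 149 161 172 175 182 187 193 197]
 [151 147 140 134 131 133 129 139 178]
 [180 179 177 174 172 158 110 107 180]
 [159 169 175 177 179 167 114 114 186]
 [120 129 140 150 154 144 107 128 191]
 [131 131 148 178 178 170 157 161 197]]
4.55 p [ 0.4768 -0.2664  0.2084] F [-4.   1.8 11.1] M [0.38 0.84 0.04] w 2.8643382332597907e-05 q [ 0.78  0.43 -0.46  1.74  0.22  1.02 -0.44]
yang -38.677659686967 z [ 0.    -0.001 -1.   ]
```

{"op": "send_rows", "data": {
  "motion": [
    [[-1,0,0,0.7,0,0,0],[-1,0,0,0,0,0,0]]
  ]
}}

```text
time_s: 4.8
ee_pos: [0.4768, -0.2663, 0.2077]
orientation: [0.0, 0.901, 0.433, -0.0]
contact_force: [-3.0, 2.0, 11.3]
grip_width: 0.0002
finger_force: 5.2
```

{"op": "send_rows", "data": {
  "motion": [
    [[-1,0,0,0.7,0,0,0],[-1,0,0,0,0,0,0]]
  ]
}}

```text
time_s: 5.05
ee_pos: [0.4769, -0.2664, 0.2069]
orientation: [0.0, 0.901, 0.433, 0.0]
contact_force: [-3.4, 1.4, 8.4]
grip_width: -0.0001
finger_force: 4.4
```

```bash
python3 -c "
from h import *
hchk()"
```

```text
[[142 175 177 177 177 178 177 177 177]
 [148 173 175 175 175 176 175 176 176]
 [154 171 169 169 172 172 171 174 174]
 [143 166 168 176 176 172 170 185 183]
 [120 134 156 170 178 176 166 197 201]
 [107 109 125 142 151 154 157 198 203]
 [ 93  94  97 102 105 108 143 185 196]
 [ 93  91  91  92  90  92 111 132 178]
 [ 96  96  96  96  95  94  96 106 180]
 [ 96  96  94  95  95  96  98 114 188]
 [111 107 108 116 108 103 102 128 192]
 [132 131 148 180 175 172 163 166 197]]
5.1 p [ 0.4769 -0.2664  0.2069] F [-3.5  2.   8.8] M [0.31 0.71 0.02] w -0.00016378178627658607 q [ 0.78  0.43 -0.46  1.75  0.22  1.02 -0.44]
yang -38.6767978382383 z [ 0.001 -0.001 -1.   ]
```

The force dropped from 11.3 to 8.4 N and the bar region in the image changed, so the handle has sprung up. I'll retreat, open and move over the bar.

{"op": "send_rows", "data": {
  "motion": [
    [[-1,0,0,-15,0,0,0],[-1,0,0,-40,0,0,0],[-1,0,0,-40,0,0,0],[0.2,0,26,0,0,0,0],[0.2,0,26,0,0,0,0],[0.2,0,0,0,0,0,0],[0.2,0,0,0,0,0,0]]
  ]
}}

```text
time_s: 5.98
ee_pos: [0.5171, -0.2984, 0.3009]
orientation: [-0.0, 0.901, 0.433, -0.0]
contact_force: [-0.0, 0.8, 0.3]
grip_width: 0.0512
finger_force: 0.0
```

```bash
python3 -c "
from h import *
st((.516,-.299,.215))
for n in('scene','top'):
  d=get_image(n);print(proj(d,(.516,-.299,.224)))
  x,y=(240,160) if n=='scene' else (214,172)
  cv2.imwrite(f'pics/{n}3.png',cv2.resize(d['color'][y:y+160,x:x+200],None,fx=4,fy=3.75)[:,:,::-1][:600])"
```

```text
5.975 p [ 0.5171 -0.2984  0.3009] F [-0.   0.8  0.3] M [0.01 0.02 0.02] w 0.05119478442916935 q [ 0.77  0.44 -0.46  1.45  0.2   1.3  -0.38]
yang -38.65480374134771 z [-0.001  0.001 -1.   ]
tool shift mm [-1.1 -0.4 85.9]
[325.01512813 225.00719329]
[312.70401498 252.63251113]
```

View pics/scene3.png

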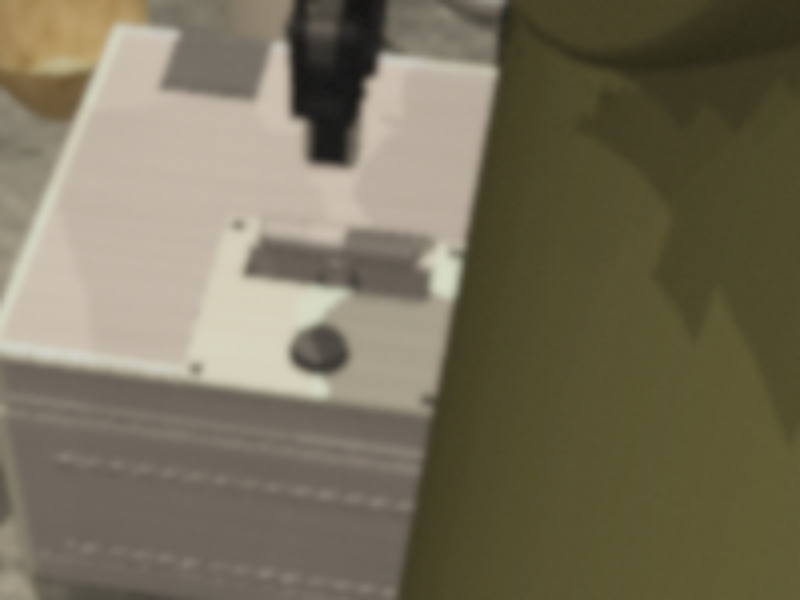

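The bar is out in the crop (about (335,265)), with the fingers above and aligned. Lowering to straddle the bar.

{"op": "send_rows", "data": {
  "motion": [
    [[0.2,-1,-0.4,40,0,0,0],[0.2,0,0,35,0,0,0],[0.2,0,0,8,0,0,0],[0.2,0,0,8,0,0,0],[0.2,0,0,0,0,0,0]]
  ]
}}

```text
time_s: 6.7
ee_pos: [0.5168, -0.2996, 0.2106]
orientation: [0.0, 0.901, 0.433, 0.0]
contact_force: [-0.4, -0.2, 1.5]
grip_width: 0.0511
finger_force: 0.0
```

{"op": "send_rows", "data": {
  "motion": [
    [[-1,0,0,0,0,0,0],[-1,0,0,0,0,0,0],[-1,0,0,0,0,0,0],[-1,0,0,0,0,0,0],[-1,0,0,0,0,0,0]]
  ],
  "force": 30
}}

```text
time_s: 7.32
ee_pos: [0.5164, -0.2993, 0.2101]
orientation: [-0.0, 0.901, 0.433, -0.0]
contact_force: [-3.8, 2.1, 3.1]
grip_width: 0.0134
finger_force: 33.7
```

```bash
python3 -c "
from h import *
st((.516,-.299,.210))"
```

```text
7.325 p [ 0.5164 -0.2993  0.2101] F [-3.8  2.1  3.1] M [ 0.48  0.52 -0.04] w 0.013355506314102646 q [ 0.77  0.5  -0.45  1.61  0.24  1.09 -0.42]
yang -38.672112714218635 z [-0.  0. -1.]
tool shift mm [-0.  -0.5  0.1]
```

The bar is gripped (13.4 mm). Turning anticlockwise.

{"op": "send_rows", "data": {
  "motion": [
    [[-1,0,0,0,0,0,-0.1],[-1,0,0,0,0,0,-0.1],[-1,0,0,0,0,0,-0.1],[-1,0,0,0,0,0,-0.1],[-1,0,0,0,0,0,0]]
  ]
}}

```text
time_s: 7.95
ee_pos: [0.5164, -0.2993, 0.2098]
orientation: [-0.0, 0.797, 0.603, 0.0]
contact_force: [-3.4, 2.5, 3.7]
grip_width: 0.0132
finger_force: 33.7
```

```bash
python3 -c "
from h import *
st((.516,-.299,.210))"
```

```text
7.95 p [ 0.5164 -0.2993  0.2098] F [-3.4  2.5  3.7] M [0.57 0.46 0.05] w 0.013173957522242923 q [ 0.83  0.52 -0.56  1.61  0.3   1.1  -0.08]
yang -15.782716918960071 z [-0.     0.001 -1.   ]
tool shift mm [ 0.1 -0.5 -0.2]
```

{"op": "send_rows", "data": {
  "motion": [
    [[-1,0,0,0,0,0,-0.11],[-1,0,0,0,0,0,-0.11],[-1,0,0,0,0,0,-0.11],[-1,0,0,0,0,0,-0.11],[-1,0,0,0,0,0,-0.11],[-1,0,0,0,0,0,-0.11],[-1,0,0,0,0,0,-0.11],[-1,0,0,0,0,0,-0.11],[-1,0,0,0,0,0,0]]
  ]
}}

```text
time_s: 9.07
ee_pos: [0.5166, -0.2993, 0.2098]
orientation: [-0.0, 0.465, 0.885, 0.0]
contact_force: [-2.2, 3.4, 3.6]
grip_width: 0.0131
finger_force: 33.7
```

```bash
python3 -c "
from h import *
st((.516,-.299,.210))"
```

```text
9.075 p [ 0.5166 -0.2993  0.2098] F [-2.2  3.4  3.6] M [0.7  0.49 0.06] w 0.013058427844157379 q [ 0.96  0.57 -0.79  1.61  0.43  1.15  0.67]
yang 34.52262285612063 z [ 0.     0.001 -1.   ]
tool shift mm [ 0.6 -0.4 -0.2]
```

{"op": "send_rows", "data": {
  "motion": [
    [[-1,0,0,0,0,0,-0.05],[-1,0,0,0,0,0,-0.05],[-1,0,0,0,0,0,-0.03],[-1,0,0,0,0,0,-0.02],[-1,0,0,0,0,0,0]]
  ]
}}

```text
time_s: 9.7
ee_pos: [0.5166, -0.2993, 0.2099]
orientation: [-0.0, 0.397, 0.918, 0.0]
contact_force: [-1.8, 4.4, 3.6]
grip_width: 0.0134
finger_force: 34.2
```

```bash
python3 -c "
from h import *
st((.516,-.299,.210))"
```

```text
9.7 p [ 0.5166 -0.2993  0.2099] F [-1.8  4.4  3.6] M [ 0.92  0.45 -0.39] w 0.01339269062079427 q [ 0.98  0.58 -0.83  1.61  0.45  1.16  0.8 ]
yang 43.17551928955492 z [ 0.     0.001 -1.   ]
tool shift mm [ 0.7 -0.2 -0.1]
```

{"op": "send_rows", "data": {
  "motion": [
    [[-1,0,0,0,0,0,-0.03],[-1,0,0,0,0,0,-0.03],[-1,0,0,0,0,0,0]]
  ]
}}

```text
time_s: 10.07
ee_pos: [0.5166, -0.2994, 0.2098]
orientation: [-0.0, 0.369, 0.929, 0.0]
contact_force: [-1.9, 4.4, 3.9]
grip_width: 0.0131
finger_force: 46.2
```

```bash
python3 -c "
from h import *
st()
d=get_image('scene');cv2.imwrite('pics/s4.png',cv2.resize(d['color'][160:320,240:440],None,fx=4,fy=3.75)[:,:,::-1][:600])
# lift plan for grasp tcp from current pose
s=observe();u=np.array([np.cos(np.radians(-38.67)),np.sin(np.radians(-38.67))])
print('dist to hinge',u@(np.array([.551,-.328])+.12*u-s['ee_pos'][:2]))"
```

```text
10.075 p [ 0.5166 -0.2994  0.2098] F [-1.9  4.4  3.9] M [ 1.17  0.41 -1.18] w 0.01313029433268473 q [ 0.99  0.58 -0.85  1.61  0.46  1.17  0.85]
yang 46.680981888555856 z [ 0.     0.001 -1.   ]
dist to hinge 0.16473795307040615
```

The moment reached -1.2 N·m, so the handle is at its stop. I'll back off the preload and plan the lift arc, keeping the pads parallel to the bar's sides.

{"op": "send_rows", "data": {
  "motion": [
    [[-1,0,0,0,0,0,0.05],[-1,0,0,0,0,0,0.03],[-1,0,0,0,0,0,0]]
  ],
  "force": 25
}}

```text
time_s: 10.5
ee_pos: [0.5166, -0.2994, 0.2099]
orientation: [0.0, 0.405, 0.914, -0.0]
contact_force: [-1.8, 3.9, 3.8]
grip_width: 0.0131
finger_force: 33.7
```

```bash
cat > plan.py <<'E'
from h import *
st()
s=observe();a=np.radians(-38.67);u=np.array([np.cos(a),np.sin(a),0]);v=np.array([-u[1],u[0],0])
M0=R.from_quat(np.roll(s["orientation"],-1)).as_matrix();p0=s["ee_pos"]
g0=p0-.019*M0[:,2];H=np.array([.551,-.328,0])+.12*u;H[2]=.163
def pose(f):
    Q=R.from_rotvec(v*f).as_matrix();g=H+Q@(g0-H);y=Q@M0[:,1]
    z=np.array([0,0,-1.]);z-=y*(y@z);z/=np.linalg.norm(z)
    M=np.column_stack([np.cross(y,z),y,z]);return g+.019*z,M
P,M=pose(0)
for i in range(1,17):
    P2,M2=pose(.05*i)
    print(i,np.round(M.T@(P2-P)*1e3,1),np.round(R.from_matrix(M.T@M2).as_rotvec(),3),np.round(P2,3));P,M=P2,M2
E
python3 plan.py
```

```text
10.5 p [ 0.5166 -0.2994  0.2099] F [-1.8  3.9  3.8] M [ 0.97  0.36 -0.24] w 0.013134495554434661 q [ 0.98  0.58 -0.83  1.61  0.45  1.16  0.79]
yang 42.17856915029718 z [-0. -0. -1.]
1 [-3.5  0.4 -8.2] [ 0.008 -0.    -0.   ] [ 0.519 -0.302  0.218]
2 [-3.9  0.4 -8. ] [ 0.008 -0.    -0.001] [ 0.522 -0.304  0.226]
3 [-4.2  0.4 -7.8] [ 0.008 -0.    -0.001] [ 0.525 -0.307  0.234]
4 [-4.6  0.4 -7.6] [ 0.008 -0.    -0.001] [ 0.529 -0.31   0.241]
5 [-5.   0.4 -7.3] [ 0.008 -0.    -0.002] [ 0.533 -0.313  0.249]
6 [-5.3  0.4 -7.1] [ 0.008 -0.    -0.002] [ 0.537 -0.317  0.256]
7 [-5.7  0.4 -6.8] [ 0.008 -0.    -0.003] [ 0.541 -0.32   0.262]
8 [-6.   0.4 -6.5] [ 0.007 -0.    -0.003] [ 0.546 -0.324  0.269]
9 [-6.3  0.4 -6.2] [ 0.007 -0.    -0.003] [ 0.551 -0.328  0.275]
10 [-6.6  0.4 -5.9] [ 0.007 -0.    -0.004] [ 0.556 -0.333  0.281]
11 [-6.9  0.4 -5.5] [ 0.007 -0.    -0.004] [ 0.561 -0.337  0.286]
12 [-7.2  0.4 -5.2] [ 0.007 -0.    -0.004] [ 0.567 -0.342  0.292]
13 [-7.4  0.4 -4.8] [ 0.006 -0.    -0.005] [ 0.573 -0.347  0.296]
14 [-7.7  0.4 -4.4] [ 0.006 -0.    -0.005] [ 0.579 -0.351  0.301]
15 [-7.9  0.4 -4.1] [ 0.006 -0.001 -0.005] [ 0.585 -0.356  0.305]
16 [-8.1  0.4 -3.7] [ 0.006 -0.001 -0.006] [ 0.591 -0.362  0.308]
```

View pics/s4.png

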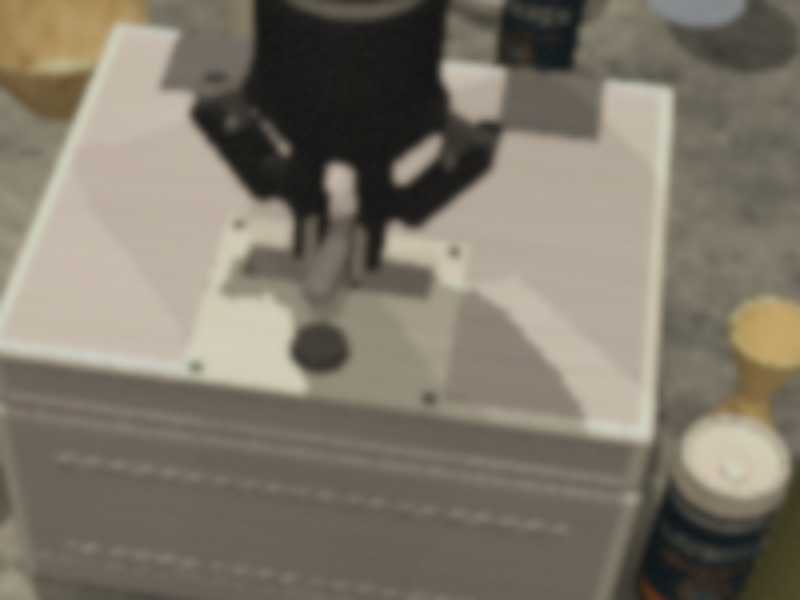

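The bar now points front to back, held between the fingers at about (335,240). Lifting gently, with a force check first.

{"op": "send_rows", "data": {
  "motion": [
    [[-1,-1.7,0.2,-4,0.004,0,0],[-1,-1.8,0.2,-4.2,0.004,0,0],[-1,-3.9,0.4,-8,0.008,0,-0.001],[-1,0,0,0,0,0,0]]
  ]
}}

```text
time_s: 11.0
ee_pos: [0.5216, -0.3041, 0.2257]
orientation: [-0.004, 0.405, 0.914, -0.007]
contact_force: [-3.6, 5.4, 2.7]
grip_width: 0.0137
finger_force: 33.4
```

```bash
python3 -c "
from h import *
st((.522,-.304,.226))"
```

```text
11.0 p [ 0.5216 -0.3041  0.2257] F [-3.6  5.4  2.7] M [ 1.2   0.87 -0.21] w 0.013687140120076892 q [ 0.96  0.57 -0.82  1.56  0.45  1.22  0.8 ]
yang 42.255676192309096 z [-0.014 -0.01  -1.   ]
tool shift mm [-0.2  0.4 -0.3]
```

{"op": "send_rows", "data": {
  "motion": [
    [[-1,-4.2,0.4,-7.8,0.008,0,-0.001],[-1,-4.6,0.4,-7.6,0.008,0,-0.001],[-1,-5,0.4,-7.3,0.008,0,-0.002],[-1,-5.3,0.4,-7.1,0.008,0,-0.002],[-1,0,0,0,0,0,0]]
  ]
}}

```text
time_s: 11.62
ee_pos: [0.5367, -0.3171, 0.2556]
orientation: [-0.01, 0.402, 0.915, -0.022]
contact_force: [-3.4, 3.4, 2.7]
grip_width: 0.0134
finger_force: 33.1
```

```bash
python3 -c "
from h import *
st((.537,-.317,.256))
d=get_image('scene');cv2.imwrite('pics/s5.png',cv2.resize(d['color'][130:330,220:460],None,fx=3,fy=3)[:,:,::-1])"
```

```text
11.625 p [ 0.5367 -0.3171  0.2556] F [-3.4  3.4  2.7] M [ 0.84  0.69 -0.19] w 0.013398716227366885 q [ 0.93  0.58 -0.81  1.45  0.47  1.33  0.82]
yang 42.553917037715514 z [-0.036 -0.032 -0.999]
tool shift mm [-0.1  0.3 -0.4]
```

View pics/s5.png

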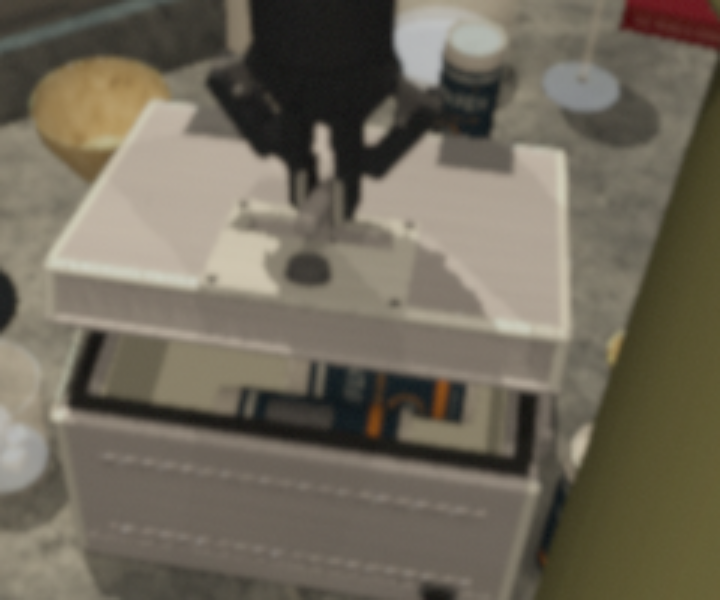

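The lid is open about 17° and following the grip. The front edge is well clear of the rim, at about (310,345). Continuing.

{"op": "send_rows", "data": {
  "motion": [
    [[-1,-5.7,0.4,-6.8,0.008,0,-0.003],[-1,-6,0.4,-6.5,0.007,0,-0.003],[-1,-6.3,0.4,-6.2,0.007,0,-0.003],[-1,-6.6,0.4,-5.9,0.007,0,-0.004],[-1,-6.9,0.4,-5.5,0.007,0,-0.004],[-1,0,0,0,0,0,0]]
  ]
}}

```text
time_s: 12.42
ee_pos: [0.562, -0.3384, 0.2873]
orientation: [-0.016, 0.395, 0.918, -0.039]
contact_force: [-1.1, -0.3, 2.7]
grip_width: 0.0132
finger_force: 32.9
```

{"op": "send_rows", "data": {
  "motion": [
    [[-1,-7.2,0.4,-5.2,0.007,0,-0.004],[-1,-7.4,0.4,-4.8,0.006,0,-0.005],[-1,-7.7,0.4,-4.4,0.006,0,-0.005],[-1,-7.9,0.4,-4.1,0.006,0,-0.005],[-1,-8.1,0.4,-3.7,0.006,0,-0.006],[-1,0,0,0,0,0,0]]
  ]
}}

```text
time_s: 13.18
ee_pos: [0.5918, -0.3631, 0.3089]
orientation: [-0.022, 0.383, 0.922, -0.053]
contact_force: [0.1, -1.1, 2.7]
grip_width: 0.0135
finger_force: 33.1
```

```bash
python3 -c "
from h import *
st((.591,-.362,.308))
d=get_image('scene');cv2.imwrite('pics/s6.png',cv2.resize(d['color'][90:330,200:480],None,fx=2.5,fy=2.5)[:,:,::-1])"
```

```text
13.175 p [ 0.5918 -0.3631  0.3089] F [ 0.1 -1.1  2.7] M [-0.14  0.3  -0.17] w 0.013488684987752629 q [ 0.81  0.68 -0.77  1.11  0.54  1.59  0.92]
yang 44.87496553241491 z [-0.082 -0.08  -0.993]
tool shift mm [1.4 0.3 0.9]
```

View pics/s6.png

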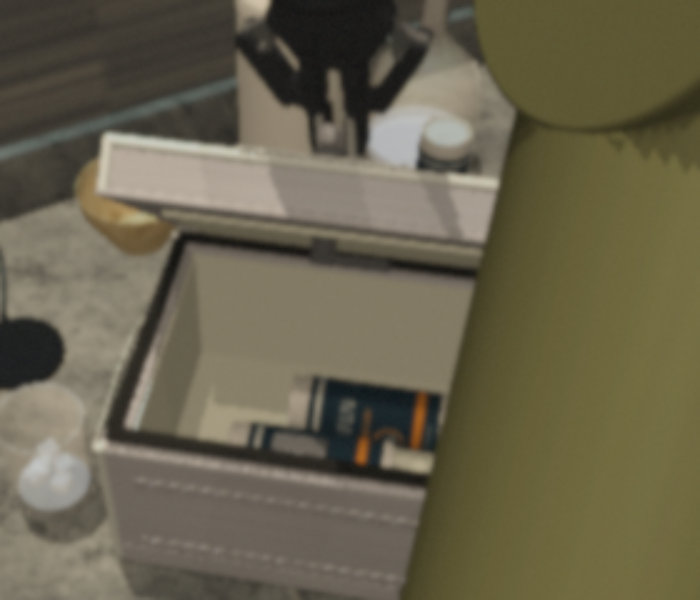

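The lid stands at about 46°, with its front edge running from (105,150) to (495,185). Letting go and withdrawing straight up along the fingers.

{"op": "send_rows", "data": {
  "motion": [
    [[-0.3,0,0,0,0,0,0],[0,0,0,0,0,0,0],[0,0,0,0,0,0,0],[0,0,0,-10,0,0,0],[0,0,0,-25,0,0,0],[0,0,0,-40,0,0,0],[0,0,0,-40,0,0,0],[0,0,0,-40,0,0,0],[0,0,0,0,0,0,0],[0,0,0,0,0,0,0]]
  ]
}}

```text
time_s: 14.48
ee_pos: [0.6037, -0.3492, 0.4623]
orientation: [-0.024, 0.382, 0.922, -0.052]
contact_force: [0.0, -0.8, -0.4]
grip_width: 0.0428
finger_force: 0.0
```

```bash
python3 -c "
from h import *
st()
a=get_image('scene')['color'][:,:,::-1]; b=get_image('top')['color'][:,:,::-1]
cv2.imwrite('pics/e.png',np.hstack([cv2.resize(a[60:360,160:480],(400,375)),cv2.resize(b[60:360,160:480],(400,375))]))"
```

```text
14.475 p [ 0.6037 -0.3492  0.4623] F [ 0.  -0.8 -0.4] M [ 0.08 -0.09 -0.01] w 0.04277876701026515 q [ 0.6   0.66 -0.55  0.63  0.45  1.96  1.09]
yang 44.990079335475464 z [-0.085 -0.078 -0.993]
```

View pics/e.png

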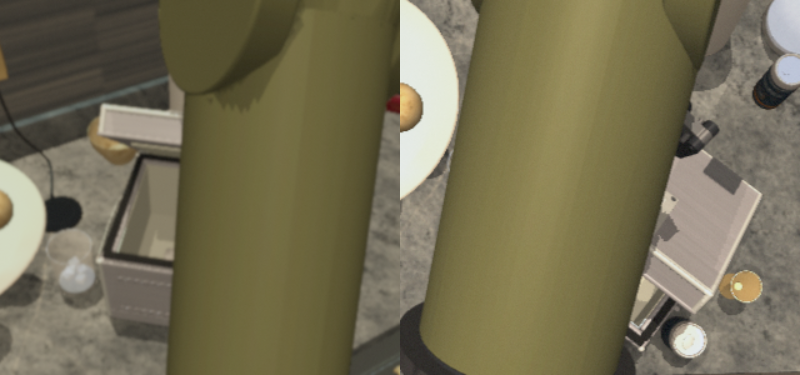

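The picture shows the lid still standing open and the can, jigger and tumbler in place. Joint 6 is at the edge of its range, so I'll ease it off and then hand in.

{"op": "send_rows", "data": {
  "motion": [
    [[0,0,0,15,0,0,0],[0,0,0,15,0,0,0],[0,0,0,0,0,0,0]]
  ]
}}

```text
time_s: 14.95
ee_pos: [0.6002, -0.3527, 0.4307]
orientation: [-0.026, 0.383, 0.922, -0.052]
contact_force: [0.3, -0.1, -0.0]
grip_width: 0.0426
finger_force: 0.0
```

```bash
python3 -c "
from h import *
st();print(close_job())"
```

```text
14.95 p [ 0.6002 -0.3527  0.4307] F [ 0.3 -0.1 -0. ] M [ 0.13 -0.09 -0.01] w 0.04261810793213136 q [ 0.64  0.65 -0.56  0.76  0.44  1.87  1.07]
yang 44.95114854312748 z [-0.088 -0.076 -0.993]
the job is handed in; nothing more can be done
None
```

The ice chest is open and handed in at 15 s: button released at about 11 N, T-handle turned to its stop, lid left standing at about 46° by the planned lift. The gripper is clear; the can, jigger and tumbler looked undisturbed (tongs not checked), and joint 6 touched its 1.96 rad limit while withdrawing, before I eased it back.

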